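# Rock two pump end covers on the surface plate and fit the true one

### The arm

A 6-joint arm with a two-finger parallel gripper is mounted at the origin on a cart in front of the work surface, level with it; the furniture and walls round the work are solid. World frame = base frame: x ahead of the robot, y to its left, z up, the work surface at z = 0. Lengths are in m, angles in rad, forces in N, time in s.
With the tool pointing down it reaches from about 0.35 to 0.775 m from the base axis. Payload 7.3 kg.
Tool frame: the origin (TCP) lies at the very end of the fingers, on their centre line; the grasp point (between the pads) lies 19 mm behind it; z points along the fingers, y is the line along which they close (so a half turn about z gives the same grasp; the last joint's range is limited). The gripper opens to 92 mm and grips with 3 to 60 N. Pads are 19 mm wide; open, the fingers measure 130 mm over their backs; the gripper's body (75 mm by 190 mm) begins 47 mm behind the grasp point.
Start: joints at [1.062, 0.342, 1.524, -0, 1.275, -0.146], TCP at [0.186, 0.491, 0.227] pointing down, gripper open.
Joint ranges: [-2.53, 2.53], [-0.77, 2.02], [0.04, 2.7], [-1, 4.14], [0.28, 2.66], [-3.11, 3.11]. Speed limits (rad/s): [2.57, 2.57, 3.14, 3.14, 3.14, 3.14].

### API

Orientations are given as a unit quaternion [w, x, y, z].
In Python, from station import monitor, vision, workorder gives the robot as it stands.
- The arm moves only by the tool step_arm, never from a script. Its argument "commands" is a list of rows, each an object with "dp": the shift along the tool's x, y, z in units of 50 mm (1.0 is 50 mm), a list of three; "twist": the turn, a rotation vector about the tool's x, y, z in units of 6 degrees (1.0 is 6 degrees), a list of three; "jaw": the finger opening in mm, from 0 to 91.8. A call has 1 to 20 rows; each row shifts and turns the commanded pose from where the row before left it, along the tool's axes as they then stand; what a row does not reach is not made up. A row lasts 1/10 s, in which the tool goes at most 50 mm and 8.59 degrees, less where a joint would pass 70% of its speed; a pose out of reach is approached as far as the arm can. A call is refused whole if a number of a shift passes 1 or a number of a turn 1, either way. A call with a gripper value outside its range is refused whole. The fingers move at their own pace and stop on an object; the grip force is fixed at half the most. Time passes only in rows, so rows that do not move let the fingers close. It gives the time, the measured TCP pose, the force, the opening and the grip force at its end, in the units of the state.
- monitor.read_state(): the state, without advancing time (a new reading comes with each control period).
- vision.capture(name): name is "side" or "top" or "wrist"; returns a dict with "frame" (420x560x3 uint8, red, green, blue), "vfov" (degrees; the focal length in pixels is half the picture's height over the tangent of half this angle, whatever the lens; pixels are square), "cx", "cy" (the principal point, pixels), "position" and "orientation" of the camera in the world. Camera axes: x right, y down, z forward; pixel columns grow to the right and rows downward; lengths in m; the calibration is good to about 2 mm. A picture is of the moment at which its call begins. There is no depth.
- workorder.sign_off(): hands the job in; it is judged then, once.
The state is a dict: "time": time; "q": joint angles; "joint_velocities": joint speeds; "tau": joint torques, N m; "eef_pos": TCP position; "ee_rot": TCP orientation; "ft_force": force on the tool from outside, world axes, zero at the start; "moment": the same for the moment, N m; "gripper_width": opening from 0.0 (shut) to 1.0 (fully open); "grip_force": force on a finger pad.
Only numpy, scipy, OpenCV 4.12 (cv2) and the standard library are available. Lean on these libraries where they do the work, as an engineer would, in place of code of your own. Each camera call takes 0.05 s, during which the arm holds its last target. There are 200 camera calls.

### The job

One of the two pump end covers on the granite surface plate is warped. Rock each of them there, pressing gently on the end of its flange, to find the one that tips; then fit the true cover on the pump body, over both dowels and down flush on the joint face without forcing it, and lay the warped one gently, boss up, on the middle of the receipt pad so it can be written up as a return. Leave the other fittings on the counter alone.

Things in the scene. Friction and masses are not known exactly. Their poses are not given: they have to be found in the camera images.
- cover_a: cast pump end cover, about 0.3 kg. Flange 124 mm long (x), 58 wide (y), 10 thick; on top, central, an oblong boss 60 long (x), 34 wide (y), 18 high with flat upright sides: grip it across the 34 mm. Dowel holes 9.5 mm wide (relieved 3.5 mm deep below) at (x, y) = (48, 17) and (-48, -17) mm; other dark holes: bolts. Origin: centre of the underside (joint face), z up.
- cover_b: the other end cover, of the same look, size, holes and axes as cover_a. One of the two (not told which) is true, its joint face flat to its ends; the other is bowed: only the middle 30 mm of its length is low, from there the face rises to 2.8 mm at both ends. Left alone, both lie level.
- cover_a_end (a point): press point on cover_a: flange top, 50 mm from its centre along -x, on the centre line, 10 mm above the underside (the end nearer the robot; the other serves as well; 32 mm of flat flange is free beyond the boss). Pressed here with 2 to 10 N the bowed cover tips lengthwise by about 0.06 rad (this point sinks about 2 mm) and drops back when let go; the true one stays.
- cover_b_end (a point): the same press point on cover_b
- surface_plate: dark granite surface plate, 200 mm (its x) by 300 mm (its y), 50 mm high, fixed; both covers lie side by side on its top, boss up. Origin: centre of its underside on the counter, z up.
- pump_body: grey gear-pump body standing on its mounting flange (150 x 70 x 11 mm), fixed; block 124 mm (x) by 58 mm (y), joint face on top, the two gears showing flush in it. Origin: centre of its underside on the counter, z up; the joint face is 56 mm above it.
- pump_face (a point): centre of the pump body's joint face, axes as the body's. Two steel dowels, 8 mm wide, 9 mm high, their top 3.5 mm tapered to 3.6 mm, stand on it at (x, y) = (48, 17) and (-48, -17) mm. A cover is home when its origin is at this point and its x lies along this x, either way round (a half turn fits too).
- receipt_pad: receipt pad lying on the counter, fixed; 150 mm (its x) by 107 mm (its y), 13.4 mm thick. Origin: centre of its underside.
- hex_nut: bystander: brass-coloured hexagon nut lying on the counter, 28 mm wide, 14 mm high; origin: centre of its underside
- quick_coupler: bystander: brass quick coupling standing on the counter, 34 mm wide, 52 mm high; origin: centre of its underside
- elbow_fitting: bystander: brass elbow fitting lying on the counter, 70 x 58 x 25 mm; origin: centre of its underside

How it is judged:
By the outcome, as a careful person would: the job done as asked, in the order asked, and still so for the second after the job is handed in, with the robot touching nothing.
It also fails if it takes over 70 s, if anything falls off the work surface, if the arm or the gripper's body presses on something with over 40 N, if the wrist force passes 120 N, or if a joint passes its speed limit or range.

## Working session

There is one attempt and no reset: what is moved stays moved. The work goes in short steps, Python scripts to look and compute and a tool call to move; the robot and the scene stay as the last step left them, time stands still between calls to the robot, and variables do not carry over. Pictures are saved under pics/ and viewed, at most 10 in all, crops included, and the job is handed in when it is done.

Besides the shell and the picture viewer there is one more tool, called after "Emit:" by a JSON object that holds its "op" and its "data". step_arm: Moves the arm, as the interface text tells. Its arguments: {"type":"object","properties":{"commands":{"type":"array","items":{"type":"object","properties":{"dp":{"type":"array","items":{"type":"number"}},"twist":{"type":"array","items":{"type":"number"}},"jaw":{"type":"number"}}}}},"required":["commands"]}

```bash
ls; mkdir -p pics
cat > h.py <<'E'
import numpy as np, cv2, json
from scipy.spatial.transform import Rotation as R
from station import monitor, vision, workorder
def rot(q): return R.from_quat([q[1],q[2],q[3],q[0]])
def cap(name,fn):
    d=vision.capture(name); cv2.imwrite('pics/%s.png'%fn,d['frame'][:,:,::-1])
    m={k:(np.array(d[k]).tolist() if not isinstance(d[k],(int,float)) else d[k]) for k in d if k!='frame'}
    json.dump(m,open('pics/%s.json'%fn,'w')); return m
def ray(fn,uv):
    m=json.load(open('pics/%s.json'%fn)); f=210/np.tan(np.radians(m['vfov'])/2)
    uv=np.atleast_2d(uv).astype(float)
    d=np.c_[(uv[:,0]-m['cx'])/f,(uv[:,1]-m['cy'])/f,np.ones(len(uv))]
    return np.array(m['position']), rot(m['orientation']).apply(d)
def atz(fn,uv,z):
    p,d=ray(fn,uv); return p+d*((z-p[2])/d[:,2])[:,None]
def tri(f1,u1,f2,u2):
    p,d=ray(f1,u1); q,e=ray(f2,u2); out=[]
    for a,b in zip(d,e):
        s=np.linalg.lstsq(np.c_[a,-b],q-p,rcond=None)[0]
        x,y=p+s[0]*a,q+s[1]*b; out.append(np.r_[(x+y)/2,np.linalg.norm(x-y)])
    return np.array(out)
def proj(fn,P):
    m=json.load(open('pics/%s.json'%fn)); f=210/np.tan(np.radians(m['vfov'])/2)
    c=rot(m['orientation']).inv().apply(np.atleast_2d(P)-m['position'])
    return np.c_[c[:,0]/c[:,2]*f+m['cx'],c[:,1]/c[:,2]*f+m['cy']]
np.set_printoptions(precision=4,suppress=True)
E
python3 - <<'E'
from h import *
for n in('top','side','wrist'): print(cap(n,n))
a,b=cv2.imread('pics/top.png'),cv2.imread('pics/side.png')
s=monitor.read_state(); print(s)
E
```

```text
pics
{'vfov': 57.22514018100737, 'cx': 274.6409856657729, 'cy': 209.5523104901463, 'position': [0.32740564975099984, -0.08722610243236224, 1.0636263036242948], 'orientation': [-0.08036915076960127, 0.7061612253582797, -0.6991712805789014, 0.07769584170806569]}
{'vfov': 47.53749546561706, 'cx': 267.8466069291169, 'cy': 214.70904911593558, 'position': [0.1532331158796856, -0.8760191400308011, 0.693851841205505], 'orientation': [-0.4563026297102246, 0.864155387944401, -0.18844419358890951, 0.09753031071836626]}
{'vfov': 62.90051622893602, 'cx': 285.8126457285338, 'cy': 210.5263618133625, 'position': [0.11251994029927219, 0.5189659165182999, 0.3837059103277114], 'orientation': [0.12267439445263377, 0.8138549481749345, 0.5617410887031323, 0.08389317933821439]}
{'time': 0.15, 'q': array([ 1.062 ,  0.3426,  1.5248, -0.    ,  1.2754, -0.146 ]), 'joint_velocities': array([ 0.0002, -0.0021, -0.0031,  0.0015, -0.0005,  0.0002]), 'tau': array([  0.0013, -43.1474, -24.435 ,   0.0719,   0.0537,  -0.0001]), 'eef_pos': array([0.1862, 0.4906, 0.2262]), 'ee_rot': array([-0.0002,  0.1804,  0.9836, -0.0005]), 'ft_force': array([-0.2267,  0.1806, -0.5297]), 'moment': array([-0.0303,  0.0239, -0.0098]), 'grip_force': 0.0, 'gripper_width': 1.0013243100282254}
```

View pics/top.png

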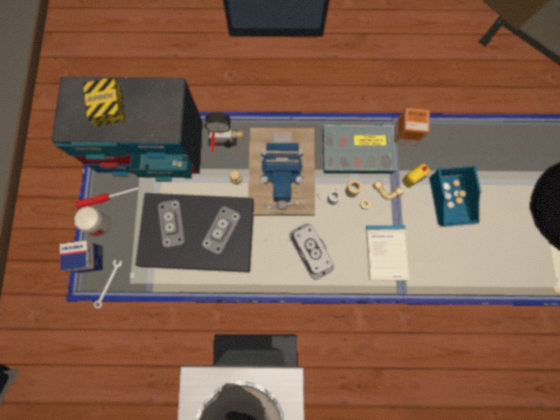

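View pics/side.png

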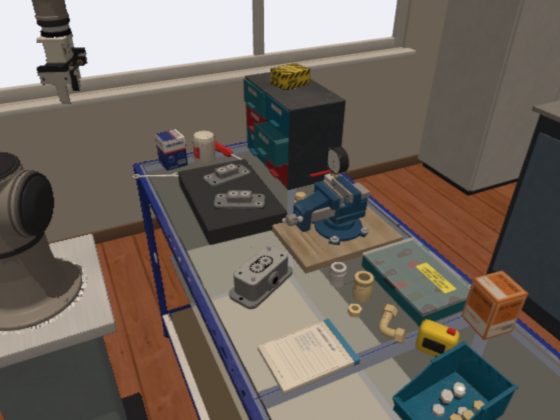

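The top view shows the plate at (195,232) with covers at (171,223) and (221,230), the pump at (312,250) and the pad at (387,252). The side view shows the covers at (227,175) and (239,199), the pump at (262,272) and the pad at (308,353). I'll enlarge these.

Run:
```python
from h import *
t,s=cv2.imread('pics/top.png'),cv2.imread('pics/side.png')
def crop(im,x,y,w,h,k): return cv2.resize(im[y:y+h,x:x+w],None,fx=k,fy=k,interpolation=cv2.INTER_CUBIC)
A=crop(t,130,190,132,90,6); B=crop(s,195,150,80,70,6); 
o=np.zeros((600,800,3),np.uint8)
a=crop(t,130,190,130,84,3); 
# 4 panels 400x300 each, scale noted
P=[crop(t,145,192,100,75,4),crop(s,180,155,100,75,4),crop(t,280,215,100,75,4),crop(s,215,240,100,75,4)]
o[:300,:400],o[:300,400:],o[300:,:400],o[300:,400:]=P
cv2.imwrite('pics/c1.png',o)
```

```text
(no output)
```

View pics/c1.png

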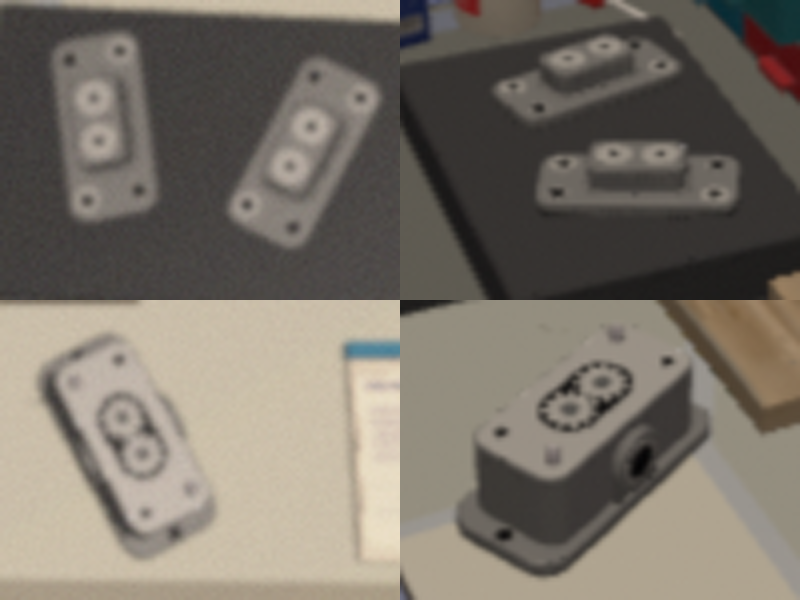

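The crops show each cover with two plain dark holes and two bright-rimmed ones. On the body, the dowels are up-left and low-right at top-panel (75,381) and (190,490). Triangulating the holes next.

Run:
```python
from h import *
def T(p,o): return np.array(o)+(np.array(p,float)+.5)/4-.5
tc=lambda p:T(p,(145,192)); sc=lambda p:T(np.array(p)-[400,0],(180,155))
tb=lambda p:T(np.array(p)-[0,300],(280,215)); sb=lambda p:T(np.array(p)-[400,300],(215,240))
def show(n,X,t):
    # order: dowel+ , dowel-, bolt+(48,-17), bolt-(-48,17)
    c=X[:,:3].mean(0); v=(X[0]+X[2]-X[1]-X[3])[:2]; 
    print(n,'\n',X,'\ncentre',c,'yaw',np.degrees(np.arctan2(v[1],v[0])),'L',np.linalg.norm(v)/2)
show('left',tri('top',tc([(70,60),(138,190),(119,50),(87,200)]),'side',sc([(634,45),(539,108),(660,65),(512,86)])),1)
show('right',tri('top',tc([(314,77),(293,228),(361,98),(246,205)]),'side',sc([(717,164),(557,192),(714,194),(563,162)])),1)
show('body',tri('top',tb([(75,381),(190,490),(119,360),(145,513)]),'side',sb([(615,335),(552,457),(667,361),(501,432)])),1)
# pad corners, from full top picture
print(atz('top',[(368,227),(407,227),(370,279),(407,279)],.0134))
print(atz('side',[(260,352),(327,326),(358,350),(289,384)],.0134))
```

```text
left 
 [[0.5604 0.2194 0.0608 0.0013]
 [0.4733 0.1686 0.0588 0.0015]
 [0.5673 0.1875 0.0597 0.0024]
 [0.466  0.2013 0.0602 0.0018]] 
centre [0.5167 0.1942 0.0599] yaw 11.089024487423789 L 0.09597126777776058
right 
 [[0.551  0.0556 0.0592 0.0005]
 [0.449  0.0652 0.0605 0.0015]
 [0.536  0.0238 0.0599 0.0022]
 [0.4641 0.0967 0.0603 0.0012]] 
centre [0.5    0.0603 0.06  ] yaw -25.36511974980348 L 0.09624615948954175
body 
 [[ 0.487  -0.1451  0.0572  0.0034]
 [ 0.4173 -0.2199  0.0571  0.001 ]
 [ 0.5026 -0.1747  0.0556  0.0014]
 [ 0.4021 -0.1906  0.0557  0.0015]] 
centre [ 0.4523 -0.1826  0.0564] yaw 28.063006265592787 L 0.09643009263611674
[[ 0.5196 -0.3409  0.0134]
 [ 0.5207 -0.4487  0.0134]
 [ 0.3778 -0.3401  0.0134]
 [ 0.3788 -0.4393  0.0134]]
[[ 0.3716 -0.3576  0.0134]
 [ 0.5109 -0.3544  0.0134]
 [ 0.5324 -0.4265  0.0134]
 [ 0.3887 -0.4385  0.0134]]
```

```bash
cat >> h.py <<'E'
def plan(tgt,yaw_y=None,yaw_now=None):
    "rotate in place about tool z, then shift; prints totals in tool units"
    s=monitor.read_state(); M=rot(s['ee_rot']); p=np.array(s['eef_pos'])
    y=M.as_matrix()[:,1]; now=np.degrees(np.arctan2(y[1],y[0]))
    a=0
    if yaw_y is not None:
        a=(yaw_y-now+90)%180-90; 
    M2=R.from_euler('z',a,degrees=True)*M
    d=M2.inv().apply(np.array(tgt)-p)/.05
    print('t',s['time'],'p',p,'yaw_y',now,'tilt',M.as_matrix()[:,2],'F',s['ft_force'],'w',s['gripper_width'])
    print('twist z total',-a/6,'dp total',d,'-> world',np.array(tgt)-p)
E
python3 -c "
from h import *
plan([.4676,.1846,.160],101.1)"
```

```text
t 0.15 p [0.1862 0.4906 0.2262] yaw_y 69.21400044398133 tilt [-0.0005 -0.001  -1.    ] F [-0.2267  0.1806 -0.5297] w 1.0013243100282254
twist z total -5.314333259336443 dp total [-4.3456 -7.0874  1.3316] -> world [ 0.2814 -0.306  -0.0662]
```

Emit:
{"op": "step_arm", "data": {"commands": [{"dp": [0,0,0],"twist": [0,0,-0.886],"jaw": 0},{"dp": [0,0,0],"twist": [0,0,-0.886],"jaw": 0},{"dp": [0,0,0],"twist": [0,0,-0.886],"jaw": 0},{"dp": [0,0,0],"twist": [0,0,-0.886],"jaw": 0},{"dp": [0,0,0],"twist": [0,0,-0.886],"jaw": 0},{"dp": [0,0,0],"twist": [0,0,-0.886],"jaw": 0},{"dp": [-0.362,-0.591,0.111],"jaw": 0},{"dp": [-0.362,-0.591,0.111],"jaw": 0},{"dp": [-0.362,-0.591,0.111],"jaw": 0},{"dp": [-0.362,-0.591,0.111],"jaw": 0},{"dp": [-0.362,-0.591,0.111],"jaw": 0},{"dp": [-0.362,-0.591,0.111],"jaw": 0},{"dp": [-0.362,-0.591,0.111],"jaw": 0},{"dp": [-0.362,-0.591,0.111],"jaw": 0},{"dp": [-0.362,-0.591,0.111],"jaw": 0},{"dp": [-0.362,-0.591,0.111],"jaw": 0},{"dp": [-0.362,-0.591,0.111],"jaw": 0},{"dp": [-0.362,-0.591,0.111],"jaw": 0},{"dp": [0,0,0],"jaw": 0},{"dp": [0,0,0],"jaw": 0}]}}

```text
$.commands[6]: bad value
```

```bash
python3 -c "
from h import *
plan([.4676,.1846,.062],101.1); cap('wrist','w1')"
```

```text
t 0.15 p [0.1862 0.4906 0.2262] yaw_y 69.21400044398133 tilt [-0.0005 -0.001  -1.    ] F [-0.2267  0.1806 -0.5297] w 1.0013243100282254
twist z total -5.314333259336443 dp total [-4.3459 -7.0853  3.2916] -> world [ 0.2814 -0.306  -0.1642]
```

View pics/w1.png

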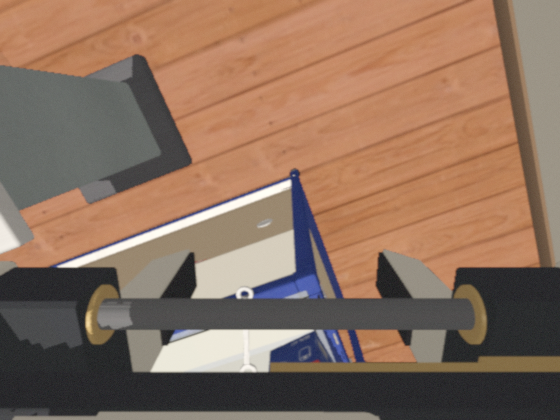

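The call was refused because every row needs a twist. The picture shows only the floor and the table corner from the start pose.

Emit:
{"op": "step_arm", "data": {"commands": [{"dp": [0,0,0],"twist": [0,0,-0.886],"jaw": 0},{"dp": [0,0,0],"twist": [0,0,-0.886],"jaw": 0},{"dp": [0,0,0],"twist": [0,0,-0.886],"jaw": 0},{"dp": [0,0,0],"twist": [0,0,-0.886],"jaw": 0},{"dp": [0,0,0],"twist": [0,0,-0.886],"jaw": 0},{"dp": [0,0,0],"twist": [0,0,-0.886],"jaw": 0},{"dp": [-0.362,-0.591,0.111],"twist": [0,0,0],"jaw": 0},{"dp": [-0.362,-0.591,0.111],"twist": [0,0,0],"jaw": 0},{"dp": [-0.362,-0.591,0.111],"twist": [0,0,0],"jaw": 0},{"dp": [-0.362,-0.591,0.111],"twist": [0,0,0],"jaw": 0},{"dp": [-0.362,-0.591,0.111],"twist": [0,0,0],"jaw": 0},{"dp": [-0.362,-0.591,0.111],"twist": [0,0,0],"jaw": 0},{"dp": [-0.362,-0.591,0.111],"twist": [0,0,0],"jaw": 0},{"dp": [-0.362,-0.591,0.111],"twist": [0,0,0],"jaw": 0},{"dp": [-0.362,-0.591,0.111],"twist": [0,0,0],"jaw": 0},{"dp": [-0.362,-0.591,0.111],"twist": [0,0,0],"jaw": 0},{"dp": [-0.362,-0.591,0.111],"twist": [0,0,0],"jaw": 0},{"dp": [-0.362,-0.591,0.111],"twist": [0,0,0],"jaw": 0},{"dp": [0,0,0],"twist": [0,0,0],"jaw": 0},{"dp": [0,0,0],"twist": [0,0,0],"jaw": 0}]}}

```text
time: 2.2
eef_pos: [0.4677, 0.1843, 0.1597]
ee_rot: [-0.001, -0.096, 0.995, 0.0]
ft_force: [-0.1, 0.9, -0.3]
gripper_width: 0.007
grip_force: 0.0
```

```bash
python3 -c "
from h import *
plan([.4676,.1846,.062],101.1); cap('wrist','w2')"
```

```text
t 2.2 p [0.4677 0.1843 0.1597] yaw_y 101.00075820239113 tilt [-0.0011  0.0001 -1.    ] F [-0.0925  0.8542 -0.2887] w 0.00668262123905794
twist z total -0.016540299601478143 dp total [-0.0017  0.0059  1.9549] -> world [-0.0001  0.0003 -0.0977]
```

View pics/w2.png

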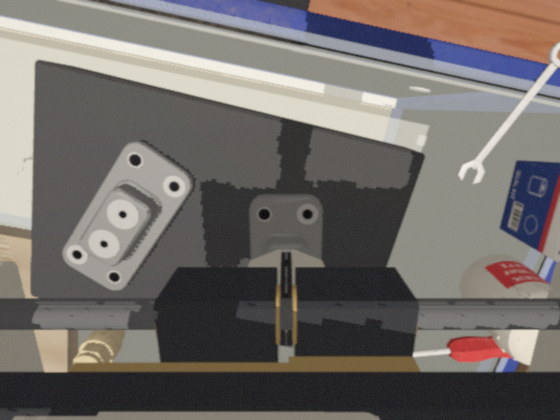

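The wrist view shows the fingers over the near end of the left cover (holes at (264,214) and (307,214)), with the right cover at (127,216). Descending.

Emit:
{"op": "step_arm", "data": {"commands": [{"dp": [0,0,0.38],"twist": [0,0,0],"jaw": 0},{"dp": [0,0,0.38],"twist": [0,0,0],"jaw": 0},{"dp": [0,0,0.38],"twist": [0,0,0],"jaw": 0},{"dp": [0,0,0.38],"twist": [0,0,0],"jaw": 0},{"dp": [0,0,0.34],"twist": [0,0,0],"jaw": 0},{"dp": [0,0,0.03],"twist": [0,0,0],"jaw": 0},{"dp": [0,0,0],"twist": [0,0,0],"jaw": 0},{"dp": [0,0,0],"twist": [0,0,0],"jaw": 0}]}}

```text
time: 3.05
eef_pos: [0.4681, 0.1854, 0.0667]
ee_rot: [0.001, -0.097, 0.995, 0.0]
ft_force: [-0.5, 0.1, -0.2]
gripper_width: 0.007
grip_force: 0.0
```

Emit:
{"op": "step_arm", "data": {"commands": [{"dp": [0,0,0.01],"twist": [0,0,0],"jaw": 0},{"dp": [0,0,0.01],"twist": [0,0,0],"jaw": 0},{"dp": [0,0,0.01],"twist": [0,0,0],"jaw": 0},{"dp": [0,0,0.01],"twist": [0,0,0],"jaw": 0},{"dp": [0,0,0],"twist": [0,0,0],"jaw": 0}]}}

```text
time: 3.55
eef_pos: [0.4677, 0.1847, 0.0636]
ee_rot: [-0.0, -0.097, 0.995, 0.0]
ft_force: [-0.1, 0.5, 0.7]
gripper_width: 0.005
grip_force: 0.0
```

Emit:
{"op": "step_arm", "data": {"commands": [{"dp": [0,0,0.01],"twist": [0,0,0],"jaw": 0},{"dp": [0,0,0.01],"twist": [0,0,0],"jaw": 0},{"dp": [0,0,0.01],"twist": [0,0,0],"jaw": 0},{"dp": [0,0,0.01],"twist": [0,0,0],"jaw": 0},{"dp": [0,0,0],"twist": [0,0,0],"jaw": 0}]}}

```text
time: 4.05
eef_pos: [0.4677, 0.1847, 0.0615]
ee_rot: [-0.0, -0.097, 0.995, 0.0]
ft_force: [0.1, -0.3, 0.3]
gripper_width: 0.005
grip_force: 0.0
```

Emit:
{"op": "step_arm", "data": {"commands": [{"dp": [0,0,0.01],"twist": [0,0,0],"jaw": 0},{"dp": [0,0,0.01],"twist": [0,0,0],"jaw": 0},{"dp": [0,0,0],"twist": [0,0,0],"jaw": 0}]}}

```text
time: 4.35
eef_pos: [0.4677, 0.1847, 0.0606]
ee_rot: [-0.0, -0.097, 0.995, 0.0]
ft_force: [0.3, 0.0, 0.4]
gripper_width: 0.008
grip_force: 0.0
```

Emit:
{"op": "step_arm", "data": {"commands": [{"dp": [0,0,0.01],"twist": [0,0,0],"jaw": 0},{"dp": [0,0,0],"twist": [0,0,0],"jaw": 0}]}}

```text
time: 4.55
eef_pos: [0.4678, 0.1848, 0.0603]
ee_rot: [0.0, -0.097, 0.995, 0.0]
ft_force: [-0.6, -1.0, 2.1]
gripper_width: 0.002
grip_force: 1.2
```

Emit:
{"op": "step_arm", "data": {"commands": [{"dp": [0,0,0.01],"twist": [0,0,0],"jaw": 0},{"dp": [0,0,0],"twist": [0,0,0],"jaw": 0}]}}

```text
time: 4.75
eef_pos: [0.4678, 0.1848, 0.0603]
ee_rot: [0.0, -0.097, 0.995, 0.0]
ft_force: [-1.6, -1.1, 6.8]
gripper_width: 0.005
grip_force: 3.7
```

The left cover holds at 6.8 N without sinking, so it looks true. I'll lift off and rock the right one.

Emit:
{"op": "step_arm", "data": {"commands": [{"dp": [0,0,-0.2],"twist": [0,0,0],"jaw": 0},{"dp": [0,0,-0.8],"twist": [0,0,0],"jaw": 0},{"dp": [0,0,0],"twist": [0,0,0.867],"jaw": 0},{"dp": [0,0,0],"twist": [0,0,0.867],"jaw": 0},{"dp": [0,0,0],"twist": [0,0,0.867],"jaw": 0},{"dp": [0,0,0],"twist": [0,0,0.867],"jaw": 0},{"dp": [0,0,0],"twist": [0,0,0.867],"jaw": 0},{"dp": [0,0,0],"twist": [0,0,0.867],"jaw": 0},{"dp": [0,0,0],"twist": [0,0,0.867],"jaw": 0},{"dp": [0,0,0],"twist": [0,0,0],"jaw": 0},{"dp": [0,0,0],"twist": [0,0,0],"jaw": 0}]}}

```text
time: 5.85
eef_pos: [0.4679, 0.1848, 0.1099]
ee_rot: [0.0, 0.218, 0.976, 0.0]
ft_force: [-0.1, -1.0, -0.1]
gripper_width: 0.004
grip_force: 0.0
```

```bash
python3 -c "
from h import *
plan([.4548,.0817,.065],64.6)"
```

```text
t 5.85 p [0.4679 0.1848 0.1099] yaw_y 64.83127033593091 tilt [ 0.0004  0.0001 -1.    ] F [-0.063  -1.0336 -0.0587] w 0.0037504552510792483
twist z total 0.0385450559884859 dp total [-0.648  -1.9742  0.8976] -> world [-0.0131 -0.1031 -0.0449]
```

Emit:
{"op": "step_arm", "data": {"commands": [{"dp": [-0.162,-0.494,0],"twist": [0,0,0.038],"jaw": 0},{"dp": [-0.162,-0.494,0],"twist": [0,0,0],"jaw": 0},{"dp": [-0.162,-0.494,0],"twist": [0,0,0],"jaw": 0},{"dp": [-0.162,-0.494,0],"twist": [0,0,0],"jaw": 0},{"dp": [0,0,0],"twist": [0,0,0],"jaw": 0},{"dp": [0,0,0.3],"twist": [0,0,0],"jaw": 0},{"dp": [0,0,0.3],"twist": [0,0,0],"jaw": 0},{"dp": [0,0,0.26],"twist": [0,0,0],"jaw": 0},{"dp": [0,0,0.04],"twist": [0,0,0],"jaw": 0},{"dp": [0,0,0],"twist": [0,0,0],"jaw": 0},{"dp": [0,0,0],"twist": [0,0,0],"jaw": 0}]}}

```text
time: 6.95
eef_pos: [0.455, 0.0819, 0.0652]
ee_rot: [0.0, 0.221, 0.975, 0.0]
ft_force: [0.5, 0.2, 0.4]
gripper_width: 0.005
grip_force: 0.0
```

Emit:
{"op": "step_arm", "data": {"commands": [{"dp": [0,0,0.01],"twist": [0,0,0],"jaw": 0},{"dp": [0,0,0.01],"twist": [0,0,0],"jaw": 0},{"dp": [0,0,0.01],"twist": [0,0,0],"jaw": 0},{"dp": [0,0,0.01],"twist": [0,0,0],"jaw": 0},{"dp": [0,0,0.01],"twist": [0,0,0],"jaw": 0},{"dp": [0,0,0.01],"twist": [0,0,0],"jaw": 0},{"dp": [0,0,0.01],"twist": [0,0,0],"jaw": 0},{"dp": [0,0,0],"twist": [0,0,0],"jaw": 0},{"dp": [0,0,0],"twist": [0,0,0],"jaw": 0}]}}

```text
time: 7.85
eef_pos: [0.4545, 0.0816, 0.0611]
ee_rot: [-0.0, 0.221, 0.975, 0.0]
ft_force: [0.3, -0.3, -0.1]
gripper_width: 0.003
grip_force: 0.0
```

Emit:
{"op": "step_arm", "data": {"commands": [{"dp": [0,0,0.01],"twist": [0,0,0],"jaw": 0},{"dp": [0,0,0.01],"twist": [0,0,0],"jaw": 0},{"dp": [0,0,0],"twist": [0,0,0],"jaw": 0}]}}

```text
time: 8.15
eef_pos: [0.4545, 0.0816, 0.0601]
ee_rot: [-0.0, 0.221, 0.975, 0.0]
ft_force: [-0.2, 0.6, 0.7]
gripper_width: 0.005
grip_force: 0.8
```

Emit:
{"op": "step_arm", "data": {"commands": [{"dp": [0,0,0.01],"twist": [0,0,0],"jaw": 0},{"dp": [0,0,0],"twist": [0,0,0],"jaw": 0}]}}

```text
time: 8.35
eef_pos: [0.4544, 0.0817, 0.0596]
ee_rot: [-0.0, 0.221, 0.975, 0.0]
ft_force: [-0.6, 0.4, 2.1]
gripper_width: 0.003
grip_force: 1.0
```

Emit:
{"op": "step_arm", "data": {"commands": [{"dp": [0,0,0.01],"twist": [0,0,0],"jaw": 0},{"dp": [0,0,0],"twist": [0,0,0],"jaw": 0}]}}

```text
time: 8.55
eef_pos: [0.4543, 0.0817, 0.0591]
ee_rot: [-0.0, 0.221, 0.975, 0.0]
ft_force: [-1.7, 1.1, 2.5]
gripper_width: 0.004
grip_force: 1.3
```

Emit:
{"op": "step_arm", "data": {"commands": [{"dp": [0,0,0.01],"twist": [0,0,0],"jaw": 0},{"dp": [0,0,0.01],"twist": [0,0,0],"jaw": 0},{"dp": [0,0,0],"twist": [0,0,0],"jaw": 0}]}}

```text
time: 8.85
eef_pos: [0.4543, 0.0817, 0.0584]
ee_rot: [-0.0, 0.221, 0.975, 0.0]
ft_force: [-4.1, 1.7, 7.6]
gripper_width: 0.003
grip_force: 3.7
```

The right cover sank about 2 mm and then bottomed at 7.6 N, so right is warped and left is true. I'll lift off and cross-check the calibration against the wrist picture.

Emit:
{"op": "step_arm", "data": {"commands": [{"dp": [0,0,-0.1],"twist": [0,0,0],"jaw": 0},{"dp": [0,0,-0.8],"twist": [0,0,0],"jaw": 0},{"dp": [0,0,-0.9],"twist": [0,0,0],"jaw": 60},{"dp": [0,0,-0.2],"twist": [0,0,-0.87],"jaw": 60},{"dp": [0,0,0],"twist": [0,0,-0.87],"jaw": 60},{"dp": [0,0,0],"twist": [0,0,-0.87],"jaw": 60},{"dp": [0,0,0],"twist": [0,0,-0.87],"jaw": 60},{"dp": [0,0,0],"twist": [0,0,-0.87],"jaw": 60},{"dp": [0,0,0],"twist": [0,0,-0.87],"jaw": 60},{"dp": [0,0,0],"twist": [0,0,-0.87],"jaw": 60},{"dp": [0,0,0],"twist": [0,0,0],"jaw": 60},{"dp": [0,0,0],"twist": [0,0,0],"jaw": 60}]}}

```text
time: 10.05
eef_pos: [0.4547, 0.0815, 0.1582]
ee_rot: [0.0, -0.095, 0.996, -0.0]
ft_force: [-0.3, -0.7, -1.0]
gripper_width: 0.654
grip_force: 0.0
```

```bash
python3 -c "
from h import *
plan([.5167,.1942,.10],101.1)
print(atz('w2',[(135,159),(174,186),(77,254),(113,277),(264,214),(307,214)],.06))
print(proj('w2',[[.449,.0652,.06],[.4641,.0967,.06],[.536,.0238,.06],[.551,.0556,.06],[.4733,.1686,.06],[.466,.2013,.06]]))"
```

```text
t 10.05 p [0.4547 0.0815 0.1582] yaw_y 100.86509259863276 tilt [ 0.0004 -0.     -1.    ] F [-0.309  -0.746  -0.9659] w 0.6536749513258812
twist z total -0.03915123356120631 dp total [-1.6508  1.9722  1.1641] -> world [ 0.062   0.1127 -0.0582]
[[0.4498 0.0655 0.06  ]
 [0.4649 0.0962 0.06  ]
 [0.5368 0.0241 0.06  ]
 [0.5523 0.0539 0.06  ]
 [0.4739 0.1679 0.06  ]
 [0.4675 0.2011 0.06  ]]
[[134.6599 157.8692]
 [174.7269 185.0772]
 [ 76.6947 253.0385]
 [115.1828 276.0137]
 [265.014  213.3976]
 [307.646  212.2824]]
```

Emit:
{"op": "step_arm", "data": {"commands": [{"dp": [-0.331,0.394,0],"twist": [0,0,-0.04],"jaw": 60},{"dp": [-0.331,0.394,0],"twist": [0,0,0],"jaw": 60},{"dp": [-0.331,0.394,0],"twist": [0,0,0],"jaw": 60},{"dp": [-0.331,0.394,0],"twist": [0,0,0],"jaw": 60},{"dp": [-0.331,0.394,0],"twist": [0,0,0],"jaw": 60},{"dp": [0,0,0],"twist": [0,0,0],"jaw": 60},{"dp": [0,0,0.4],"twist": [0,0,0],"jaw": 60},{"dp": [0,0,0.4],"twist": [0,0,0],"jaw": 60},{"dp": [0,0,0.4],"twist": [0,0,0],"jaw": 60},{"dp": [0,0,0.4],"twist": [0,0,0],"jaw": 60},{"dp": [0,0,0.2],"twist": [0,0,0],"jaw": 60},{"dp": [0,0,0.05],"twist": [0,0,0],"jaw": 60},{"dp": [0,0,0],"twist": [0,0,0],"jaw": 60},{"dp": [0,0,0],"twist": [0,0,0],"jaw": 60}]}}

```text
time: 11.45
eef_pos: [0.5172, 0.1944, 0.0666]
ee_rot: [0.001, -0.098, 0.995, 0.0]
ft_force: [0.2, -0.3, -0.1]
gripper_width: 0.657
grip_force: 0.0
```

```bash
python3 -c "
from h import *
plan([.517,.1941,.062],101.1)"
```

```text
t 11.45 p [0.5172 0.1944 0.0666] yaw_y 101.23065397533199 tilt [ 0.0017  0.0004 -1.    ] F [ 0.2389 -0.3088 -0.0877] w 0.6572922195433396
twist z total 0.02177566255533255 dp total [ 0.0045 -0.0044  0.0916] -> world [-0.0002 -0.0003 -0.0046]
```

Close gradually onto the boss, then lift a little.

Emit:
{"op": "step_arm", "data": {"commands": [{"dp": [0,0,0.04],"twist": [0,0,0],"jaw": 60},{"dp": [0,0,0.03],"twist": [0,0,0],"jaw": 60},{"dp": [0,0,0],"twist": [0,0,0],"jaw": 46},{"dp": [0,0,0],"twist": [0,0,0],"jaw": 40},{"dp": [0,0,0],"twist": [0,0,0],"jaw": 37},{"dp": [0,0,0],"twist": [0,0,0],"jaw": 35},{"dp": [0,0,0],"twist": [0,0,0],"jaw": 33},{"dp": [0,0,0],"twist": [0,0,0],"jaw": 30},{"dp": [0,0,0],"twist": [0,0,0],"jaw": 28},{"dp": [0,0,0],"twist": [0,0,0],"jaw": 25},{"dp": [0,0,0],"twist": [0,0,0],"jaw": 25},{"dp": [0,0,0],"twist": [0,0,0],"jaw": 25}]}}

```text
time: 12.65
eef_pos: [0.5166, 0.1942, 0.0622]
ee_rot: [0.0, -0.098, 0.995, -0.0]
ft_force: [1.3, -1.6, 0.7]
gripper_width: 0.368
grip_force: 30.0
```

```bash
python3 -c "
from h import *
plan([.4523,-.1826,.145],118.06)"
```

```text
t 12.65 p [0.5166 0.1942 0.0622] yaw_y 101.24687733500495 tilt [ 0.0001 -0.     -1.    ] F [ 1.303  -1.5816  0.6763] w 0.36764389969908406
twist z total -2.802187110832508 dp total [ 4.6801 -6.0459 -1.657 ] -> world [-0.0643 -0.3768  0.0828]
```

Emit:
{"op": "step_arm", "data": {"commands": [{"dp": [0,0,-0.1],"twist": [0,0,0],"jaw": 25},{"dp": [0,0,-0.3],"twist": [0,0,0],"jaw": 25},{"dp": [0,0,-0.5],"twist": [0,0,0],"jaw": 25},{"dp": [0,0,-0.5],"twist": [0,0,0],"jaw": 25},{"dp": [0,0,-0.5],"twist": [0,0,0],"jaw": 25},{"dp": [0,0,-0.5],"twist": [0,0,-0.7],"jaw": 25},{"dp": [0,0,-0.4],"twist": [0,0,-0.7],"jaw": 25},{"dp": [0,0,0],"twist": [0,0,-0.7],"jaw": 25},{"dp": [0,0,0],"twist": [0,0,-0.7],"jaw": 25},{"dp": [0.356,-0.45,0],"twist": [0,0,0],"jaw": 25},{"dp": [0.356,-0.45,0],"twist": [0,0,0],"jaw": 25},{"dp": [0.356,-0.45,0],"twist": [0,0,0],"jaw": 25},{"dp": [0.356,-0.45,0],"twist": [0,0,0],"jaw": 25},{"dp": [0.356,-0.45,0],"twist": [0,0,0],"jaw": 25},{"dp": [0.356,-0.45,0],"twist": [0,0,0],"jaw": 25},{"dp": [0.356,-0.45,0],"twist": [0,0,0],"jaw": 25},{"dp": [0.356,-0.45,0],"twist": [0,0,0],"jaw": 25},{"dp": [0.356,-0.45,0],"twist": [0,0,0],"jaw": 25},{"dp": [0,0,0],"twist": [0,0,0],"jaw": 25}]}}

```text
time: 14.55
eef_pos: [0.4697, -0.0622, 0.2021]
ee_rot: [-0.0, -0.241, 0.971, -0.0]
ft_force: [0.4, -0.3, -2.5]
gripper_width: 0.369
grip_force: 30.0
```

```bash
python3 -c "
from h import *
plan([.4523,-.1826,.1],118.06); cap('wrist','w3')
print(proj('w3',[[.487,-.1451,.06],[.4173,-.2199,.06],[.5026,-.1747,.056],[.4021,-.1906,.056]]))
im=cv2.imread('pics/w3.png'); cv2.imwrite('pics/w3b.png',cv2.resize(im,None,fx=1.4,fy=1.4,interpolation=cv2.INTER_CUBIC))"
```

```text
t 14.55 p [ 0.4697 -0.0622  0.2021] yaw_y 117.8647692772606 tilt [-0.0006 -0.0006 -1.    ] F [ 0.4252 -0.2798 -2.5488] w 0.36892742641715065
twist z total -0.032538453789899315 dp total [ 1.4382 -1.9608  2.0433] -> world [-0.0174 -0.1204 -0.1021]
[[194.084  170.8664]
 [142.7153  51.3118]
 [157.787  169.9877]
 [185.401   52.3968]]
```

View pics/w3b.png

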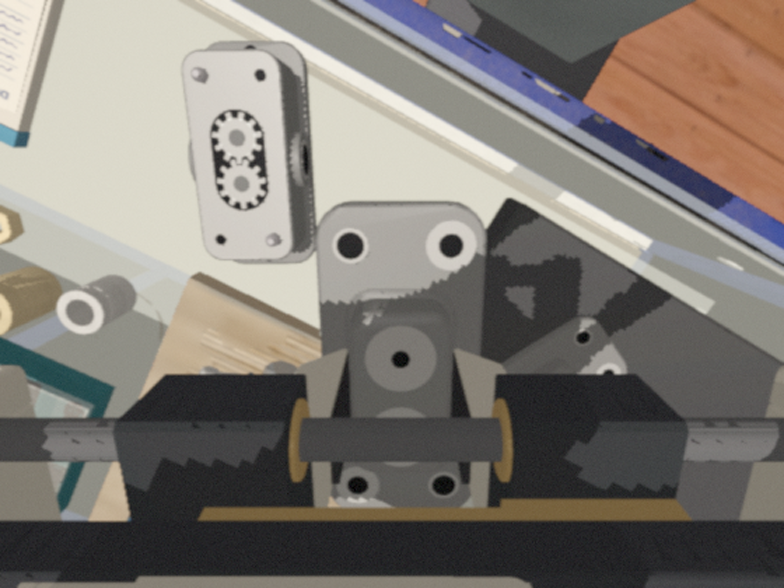

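The wrist view shows the body dowels at (198,75) and (273,240), bolt holes at (260,75) and (221,239), and the held cover's holes at (350,245), (452,245), (357,485) and (443,485), all in enlarged pixels. Next I'll compute the in-hand offset and the body pose from it.

Run:
```python
from h import *
k=1/1.4
def pose(X):
    # order: dowel+, dowel-, bolt+, bolt-
    v=(X[0]+X[2]-X[1]-X[3])[:2]; return X.mean(0),np.degrees(np.arctan2(v[1],v[0])),np.linalg.norm(v)/2
f=lambda p:(np.array(p)+.5)*k-.5
D=atz('w3',f([(273,240),(198,75)]),.063); B=atz('w3',f([(221,239),(260,75)]),.056)
print('body',pose(np.r_[D,B]))
s=monitor.read_state(); M=rot(s['ee_rot']); z=s['eef_pos'][2]-.0022
# dowel+ at far(bottom of pic), +y = right in pic?  tool y is right
H=atz('w3',f([(443,485),(350,245),(357,485),(452,245)]),z)
c,y,L=pose(H); print('cover',c,y,L,'offset in tool',M.inv().apply(c-s['eef_pos'])*1000)
plan([.4523,-.1826,.09],118.0)
```

```text
body (array([ 0.4528, -0.1819,  0.0595]), np.float64(28.488062955389523), np.float64(0.09524690775936055))
cover [ 0.4705 -0.062   0.1999] 27.659331995743365 0.09627860141161572 offset in tool [ 0.0878 -1.4085  2.1991]
t 14.6 p [ 0.4699 -0.0608  0.2021] yaw_y 117.88421348635677 tilt [-0.0005  0.0005 -1.    ] F [-0.0265  0.2386 -2.132 ] w 0.3702457676088188
twist z total -0.019297752273871538 dp total [ 1.4545 -1.9878  2.2403] -> world [-0.0176 -0.1218 -0.1121]
```

Emit:
{"op": "step_arm", "data": {"commands": [{"dp": [0.29,-0.396,0],"twist": [0,0,-0.036],"jaw": 25},{"dp": [0.29,-0.396,0],"twist": [0,0,0],"jaw": 25},{"dp": [0.29,-0.396,0],"twist": [0,0,0],"jaw": 25},{"dp": [0.29,-0.396,0],"twist": [0,0,0],"jaw": 25},{"dp": [0.29,-0.396,0],"twist": [0,0,0],"jaw": 25},{"dp": [0,0,0.4],"twist": [0,0,0],"jaw": 25},{"dp": [0,0,0.4],"twist": [0,0,0],"jaw": 25},{"dp": [0,0,0.4],"twist": [0,0,0],"jaw": 25},{"dp": [0,0,0.4],"twist": [0,0,0],"jaw": 25},{"dp": [0,0,0.4],"twist": [0,0,0],"jaw": 25},{"dp": [0,0,0.3],"twist": [0,0,0],"jaw": 25},{"dp": [0,0,0.06],"twist": [0,0,0],"jaw": 25},{"dp": [0,0,0],"twist": [0,0,0],"jaw": 25},{"dp": [0,0,0],"twist": [0,0,0],"jaw": 25},{"dp": [0,0,0],"twist": [0,0,0],"jaw": 25}]}}

```text
time: 16.1
eef_pos: [0.4539, -0.1814, 0.085]
ee_rot: [0.001, -0.244, 0.97, -0.001]
ft_force: [-0.7, 0.1, -3.2]
gripper_width: 0.373
grip_force: 30.0
```

```bash
python3 -c "
from h import *
plan([.4523,-.1824,.0762],118.1)"
```

```text
t 16.1 p [ 0.4539 -0.1814  0.085 ] yaw_y 118.2745480865494 tilt [ 0.0016 -0.0008 -1.    ] F [-0.7378  0.1168 -3.2223] w 0.3728896462796062
twist z total 0.02909134775823456 dp total [ 0.0388 -0.0027  0.176 ] -> world [-0.0016 -0.001  -0.0088]
```

Emit:
{"op": "step_arm", "data": {"commands": [{"dp": [0,0,0.03],"twist": [0,0,0],"jaw": 25},{"dp": [0,0,0.03],"twist": [0,0,0],"jaw": 25},{"dp": [0,0,0],"twist": [0,0,0],"jaw": 25},{"dp": [0,0,0],"twist": [0,0,0],"jaw": 25},{"dp": [0,0,0],"twist": [0,0,0],"jaw": 25}]}}

```text
time: 16.6
eef_pos: [0.4533, -0.1813, 0.0811]
ee_rot: [0.0, -0.244, 0.97, 0.0]
ft_force: [-1.1, -0.3, -3.2]
gripper_width: 0.365
grip_force: 30.0
```

```bash
python3 -c "
from h import *
plan([.4523,-.1824,.0762],118.1)"
```

```text
t 16.6 p [ 0.4533 -0.1813  0.0811] yaw_y 118.25902484862222 tilt [ 0.0001  0.     -1.    ] F [-1.1349 -0.2987 -3.2435] w 0.36497327410501057
twist z total 0.026504141437037276 dp total [ 0.0287 -0.0101  0.0985] -> world [-0.001  -0.0011 -0.0049]
```

Emit:
{"op": "step_arm", "data": {"commands": [{"dp": [0.021,-0.009,0],"twist": [0,0,0],"jaw": 25},{"dp": [0,0,0.02],"twist": [0,0,0],"jaw": 25},{"dp": [0,0,0.02],"twist": [0,0,0],"jaw": 25},{"dp": [0,0,0.02],"twist": [0,0,0],"jaw": 25},{"dp": [0,0,0.02],"twist": [0,0,0],"jaw": 25},{"dp": [0,0,0.02],"twist": [0,0,0],"jaw": 25},{"dp": [0,0,0],"twist": [0,0,0],"jaw": 25},{"dp": [0,0,0],"twist": [0,0,0],"jaw": 25}]}}

```text
time: 17.4
eef_pos: [0.4526, -0.1821, 0.0761]
ee_rot: [0.0, -0.244, 0.97, 0.0]
ft_force: [0.4, 0.1, -2.3]
gripper_width: 0.37
grip_force: 30.0
```

Emit:
{"op": "step_arm", "data": {"commands": [{"dp": [0,0,0.02],"twist": [0,0,0],"jaw": 25},{"dp": [0,0,0.02],"twist": [0,0,0],"jaw": 25},{"dp": [0,0,0],"twist": [0,0,0],"jaw": 25}]}}

```text
time: 17.7
eef_pos: [0.4525, -0.1821, 0.0739]
ee_rot: [-0.0, -0.244, 0.97, 0.0]
ft_force: [0.2, 0.5, -1.9]
gripper_width: 0.365
grip_force: 30.0
```

Emit:
{"op": "step_arm", "data": {"commands": [{"dp": [0,0,0.02],"twist": [0,0,0],"jaw": 25},{"dp": [0,0,0.02],"twist": [0,0,0],"jaw": 25},{"dp": [0,0,0],"twist": [0,0,0],"jaw": 25}]}}

```text
time: 18.0
eef_pos: [0.4525, -0.182, 0.0719]
ee_rot: [-0.0, -0.244, 0.97, 0.0]
ft_force: [0.1, -0.6, -2.7]
gripper_width: 0.369
grip_force: 30.0
```

No side force at all. Continuing down to the face at about 0.0682.

Emit:
{"op": "step_arm", "data": {"commands": [{"dp": [0,0,0.02],"twist": [0,0,0],"jaw": 25},{"dp": [0,0,0.02],"twist": [0,0,0],"jaw": 25},{"dp": [0,0,0.01],"twist": [0,0,0],"jaw": 25},{"dp": [0,0,0],"twist": [0,0,0],"jaw": 25}]}}

```text
time: 18.4
eef_pos: [0.4525, -0.1821, 0.0695]
ee_rot: [-0.0, -0.244, 0.97, 0.0]
ft_force: [-0.0, 0.6, -2.9]
gripper_width: 0.368
grip_force: 30.0
```

Emit:
{"op": "step_arm", "data": {"commands": [{"dp": [0,0,0.01],"twist": [0,0,0],"jaw": 25},{"dp": [0,0,0.01],"twist": [0,0,0],"jaw": 25},{"dp": [0,0,0],"twist": [0,0,0],"jaw": 25}]}}

```text
time: 18.7
eef_pos: [0.4526, -0.1821, 0.0686]
ee_rot: [0.0, -0.244, 0.97, 0.0]
ft_force: [0.1, 0.2, -3.4]
gripper_width: 0.37
grip_force: 30.0
```

Emit:
{"op": "step_arm", "data": {"commands": [{"dp": [0,0,0.01],"twist": [0,0,0],"jaw": 25},{"dp": [0,0,0],"twist": [0,0,0],"jaw": 25}]}}

```text
time: 18.9
eef_pos: [0.4526, -0.1822, 0.0682]
ee_rot: [0.0, -0.244, 0.97, -0.0]
ft_force: [-0.6, -0.1, -1.2]
gripper_width: 0.367
grip_force: 30.0
```

Emit:
{"op": "step_arm", "data": {"commands": [{"dp": [0,0,0.01],"twist": [0,0,0],"jaw": 25},{"dp": [0,0,0],"twist": [0,0,0],"jaw": 25}]}}

```text
time: 19.1
eef_pos: [0.4526, -0.1822, 0.0681]
ee_rot: [0.0, -0.244, 0.97, -0.0]
ft_force: [-1.9, 0.4, 4.5]
gripper_width: 0.368
grip_force: 30.0
```

Seated at 4.5 N with the height as predicted. Release, lift, and turn toward the warped cover.

Emit:
{"op": "step_arm", "data": {"commands": [{"dp": [0,0,0],"twist": [0,0,0],"jaw": 38},{"dp": [0,0,0],"twist": [0,0,0],"jaw": 45},{"dp": [0,0,0],"twist": [0,0,0],"jaw": 60},{"dp": [0,0,0],"twist": [0,0,0],"jaw": 60},{"dp": [0,0,-0.1],"twist": [0,0,0],"jaw": 60},{"dp": [0,0,-0.5],"twist": [0,0,0],"jaw": 60},{"dp": [0,0,-0.8],"twist": [0,0,0],"jaw": 60},{"dp": [0,0,-0.8],"twist": [0,0,0],"jaw": 60},{"dp": [0,0,0],"twist": [0,0,0.89],"jaw": 60},{"dp": [0,0,0],"twist": [0,0,0.89],"jaw": 60},{"dp": [0,0,0],"twist": [0,0,0.89],"jaw": 60},{"dp": [0,0,0],"twist": [0,0,0.89],"jaw": 60},{"dp": [0,0,0],"twist": [0,0,0.89],"jaw": 60},{"dp": [0,0,0],"twist": [0,0,0.89],"jaw": 60},{"dp": [0,0,0],"twist": [0,0,0.89],"jaw": 60},{"dp": [0,0,0],"twist": [0,0,0.89],"jaw": 60},{"dp": [0,0,0],"twist": [0,0,0.89],"jaw": 60},{"dp": [0,0,0],"twist": [0,0,0.89],"jaw": 60},{"dp": [0,0,0],"twist": [0,0,0],"jaw": 60},{"dp": [0,0,0],"twist": [0,0,0],"jaw": 60}]}}

```text
time: 21.1
eef_pos: [0.4526, -0.1821, 0.1778]
ee_rot: [0.0, 0.216, 0.976, 0.0]
ft_force: [-0.0, 1.2, 0.3]
gripper_width: 0.652
grip_force: 0.0
```

Run:
```python
from h import *
plan([.5004,.0602,.067],64.6); cap('top','t2'); cap('side','s2')
t,s=cv2.imread('pics/t2.png'),cv2.imread('pics/s2.png')
c=lambda im,x,y,w,h,k: cv2.resize(im[y:y+h,x:x+w],None,fx=k,fy=k,interpolation=cv2.INTER_CUBIC)
o=np.zeros((600,800,3),np.uint8)
o[:300,:400]=c(t,145,192,100,75,4); o[:300,400:]=c(s,215,235,100,75,4)
o[300:,:400]=c(t,340,215,100,75,4); o[300:,400:]=c(s,250,315,120,90,400/120)[:300,:400]
cv2.imwrite('pics/c2.png',o)
```

```text
t 21.1 p [ 0.4526 -0.1821  0.1778] yaw_y 65.00550594914311 tilt [ 0.0002 -0.     -1.    ] F [-0.0237  1.1522  0.2624] w 0.651586208677677
twist z total 0.06758432485718657 dp total [1.2158 4.7881 2.2161] -> world [ 0.0478  0.2423 -0.1108]
```

View pics/c2.png

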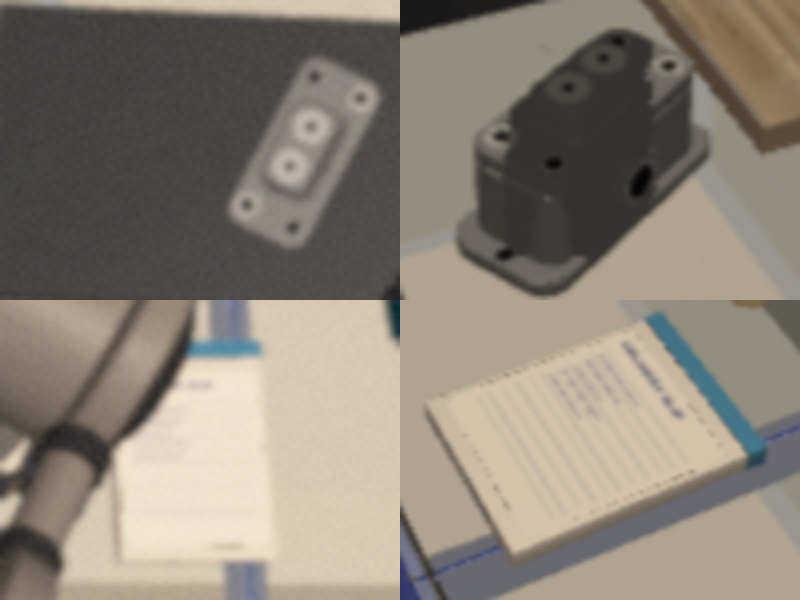

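The true cover is down on the body. The warped cover is unmoved at panel (304,152). The pad corners in the side panel are (427,404), (655,313), (763,452) and (515,557). Working out the pad pose while moving over the cover.

Run:
```python
from h import *
k=.3
S=atz('s2',np.array([(427-400,404-300),(655-400,313-300),(763-400,452-300),(515-400,557-300)])*k+[250-.35,315-.35],.0134)
tl=np.array([366.2-.4,225.7-.4]); 
T=atz('t2',np.r_[np.array([(121,560-300),(262,345-300),(273,560-300)])/4+[340-.4,215-.4],[tl]],.0134)
print(S,S.mean(0)); print(T, T.mean(0))
for a,b in((S[0],S[1]),(S[3],S[2]),(T[0],T[3]),(T[2],T[1])): d=b-a; print(np.linalg.norm(d),np.degrees(np.arctan2(d[1],d[0])))
```

```text
[[ 0.3735 -0.3433  0.0134]
 [ 0.519  -0.3373  0.0134]
 [ 0.5208 -0.4459  0.0134]
 [ 0.3749 -0.4484  0.0134]] [ 0.447  -0.3937  0.0134]
[[ 0.3762 -0.3396  0.0134]
 [ 0.5239 -0.4437  0.0134]
 [ 0.3773 -0.4415  0.0134]
 [ 0.5243 -0.335   0.0134]] [ 0.4504 -0.3899  0.0134]
0.14559683536296544 2.3285250366544217
0.14591973240941766 1.0082036451561671
0.14817965185276827 1.7775393285946863
0.14660419090059243 -0.8391149341524792
```

Emit:
{"op": "step_arm", "data": {"commands": [{"dp": [0.122,0.479,0],"twist": [0,0,0.067],"jaw": 60},{"dp": [0.122,0.479,0],"twist": [0,0,0],"jaw": 60},{"dp": [0.122,0.479,0],"twist": [0,0,0],"jaw": 60},{"dp": [0.122,0.479,0],"twist": [0,0,0],"jaw": 60},{"dp": [0.122,0.479,0],"twist": [0,0,0],"jaw": 60},{"dp": [0.122,0.479,0],"twist": [0,0,0],"jaw": 60},{"dp": [0.122,0.479,0],"twist": [0,0,0],"jaw": 60},{"dp": [0.122,0.479,0],"twist": [0,0,0],"jaw": 60},{"dp": [0.122,0.479,0],"twist": [0,0,0],"jaw": 60},{"dp": [0.122,0.479,0],"twist": [0,0,0],"jaw": 60},{"dp": [0,0,0.4],"twist": [0,0,0],"jaw": 60},{"dp": [0,0,0.4],"twist": [0,0,0],"jaw": 60},{"dp": [0,0,0.4],"twist": [0,0,0],"jaw": 60},{"dp": [0,0,0.4],"twist": [0,0,0],"jaw": 60},{"dp": [0,0,0.4],"twist": [0,0,0],"jaw": 60},{"dp": [0,0,0.18],"twist": [0,0,0],"jaw": 60},{"dp": [0,0,0],"twist": [0,0,0],"jaw": 60},{"dp": [0,0,0],"twist": [0,0,0],"jaw": 60},{"dp": [0,0,0],"twist": [0,0,0],"jaw": 60},{"dp": [0,0,0],"twist": [0,0,0],"jaw": 60}]}}

```text
time: 23.2
eef_pos: [0.5012, 0.0603, 0.0695]
ee_rot: [0.001, 0.221, 0.975, 0.0]
ft_force: [0.8, 0.8, -0.0]
gripper_width: 0.656
grip_force: 0.0
```

```bash
python3 -c "
from h import *
plan([.5004,.0602,.062],64.6)"
```

```text
t 23.2 p [0.5012 0.0603 0.0695] yaw_y 64.46985842196781 tilt [ 0.0018  0.     -1.    ] F [ 0.7752  0.8286 -0.0257] w 0.6563612013950658
twist z total -0.021690263005363402 dp total [ 0.0145 -0.0089  0.1502] -> world [-0.0008 -0.0001 -0.0075]
```

Emit:
{"op": "step_arm", "data": {"commands": [{"dp": [0,0,0.06],"twist": [0,0,0],"jaw": 60},{"dp": [0,0,0.05],"twist": [0,0,0],"jaw": 60},{"dp": [0,0,0.02],"twist": [0,0,0],"jaw": 60},{"dp": [0,0,0],"twist": [0,0,0],"jaw": 46},{"dp": [0,0,0],"twist": [0,0,0],"jaw": 40},{"dp": [0,0,0],"twist": [0,0,0],"jaw": 37},{"dp": [0,0,0],"twist": [0,0,0],"jaw": 35},{"dp": [0,0,0],"twist": [0,0,0],"jaw": 33},{"dp": [0,0,0],"twist": [0,0,0],"jaw": 30},{"dp": [0,0,0],"twist": [0,0,0],"jaw": 28},{"dp": [0,0,0],"twist": [0,0,0],"jaw": 25},{"dp": [0,0,0],"twist": [0,0,0],"jaw": 25}]}}

```text
time: 24.4
eef_pos: [0.5006, 0.0602, 0.0622]
ee_rot: [-0.0, 0.221, 0.975, -0.0]
ft_force: [-1.1, -1.7, 1.3]
gripper_width: 0.364
grip_force: 30.0
```

```bash
python3 -c "
from h import *
plan([.449,-.392,.2],91)"
```

```text
t 24.4 p [0.5006 0.0602 0.0622] yaw_y 64.46358078869743 tilt [-0.     -0.0001 -1.    ] F [-1.0953 -1.7318  1.2836] w 0.3641938891584601
twist z total -4.422736535217095 dp total [ 1.1898 -9.0248 -2.7561] -> world [-0.0516 -0.4522  0.1378]
```

Emit:
{"op": "step_arm", "data": {"commands": [{"dp": [0,0,-0.1],"twist": [0,0,0],"jaw": 25},{"dp": [0,0,-0.3],"twist": [0,0,0],"jaw": 25},{"dp": [0,0,-0.5],"twist": [0,0,0],"jaw": 25},{"dp": [0,0,-0.5],"twist": [0,0,0],"jaw": 25},{"dp": [0,0,-0.5],"twist": [0,0,0],"jaw": 25},{"dp": [0,0,-0.5],"twist": [0,0,0],"jaw": 25},{"dp": [0,0,-0.35],"twist": [0,0,0],"jaw": 25},{"dp": [0,0,0],"twist": [0,0,-0.884],"jaw": 25},{"dp": [0,0,0],"twist": [0,0,-0.884],"jaw": 25},{"dp": [0,0,0],"twist": [0,0,-0.884],"jaw": 25},{"dp": [0,0,0],"twist": [0,0,-0.884],"jaw": 25},{"dp": [0,0,0],"twist": [0,0,-0.884],"jaw": 25}]}}

```text
time: 25.6
eef_pos: [0.5002, 0.0605, 0.1994]
ee_rot: [-0.0, -0.011, 1.0, 0.0]
ft_force: [-0.1, -0.3, -3.4]
gripper_width: 0.369
grip_force: 30.0
```

Emit:
{"op": "step_arm", "data": {"commands": [{"dp": [0.066,-0.501,0],"twist": [0,0,0],"jaw": 25},{"dp": [0.066,-0.501,0],"twist": [0,0,0],"jaw": 25},{"dp": [0.066,-0.501,0],"twist": [0,0,0],"jaw": 25},{"dp": [0.066,-0.501,0],"twist": [0,0,0],"jaw": 25},{"dp": [0.066,-0.501,0],"twist": [0,0,0],"jaw": 25},{"dp": [0.066,-0.501,0],"twist": [0,0,0],"jaw": 25},{"dp": [0.066,-0.501,0],"twist": [0,0,0],"jaw": 25},{"dp": [0.066,-0.501,0],"twist": [0,0,0],"jaw": 25},{"dp": [0.066,-0.501,0],"twist": [0,0,0],"jaw": 25},{"dp": [0.066,-0.501,0],"twist": [0,0,0],"jaw": 25},{"dp": [0.066,-0.501,0],"twist": [0,0,0],"jaw": 25},{"dp": [0.066,-0.501,0],"twist": [0,0,0],"jaw": 25},{"dp": [0.066,-0.501,0],"twist": [0,0,0],"jaw": 25},{"dp": [0.066,-0.501,0],"twist": [0,0,0],"jaw": 25},{"dp": [0.066,-0.501,0],"twist": [0,0,0],"jaw": 25},{"dp": [0,0,0],"twist": [0,0,0],"jaw": 25},{"dp": [0,0,0],"twist": [0,0,0],"jaw": 25},{"dp": [0,0,0],"twist": [0,0,0],"jaw": 25}]}}

```text
time: 27.4
eef_pos: [0.4575, -0.3153, 0.1993]
ee_rot: [-0.0, -0.009, 1.0, 0.001]
ft_force: [0.3, 0.6, -2.7]
gripper_width: 0.37
grip_force: 30.0
```

```bash
python3 -c "
from h import *
plan([.449,-.392,.2],91); cap('wrist','w4')
im=cv2.imread('pics/w4.png'); cv2.imwrite('pics/w4b.png',cv2.resize(im,None,fx=1.4,fy=1.4,interpolation=cv2.INTER_CUBIC))"
```

```text
t 27.4 p [ 0.4575 -0.3153  0.1993] yaw_y 91.00923107502528 tilt [-0.0005  0.0012 -1.    ] F [ 0.2707  0.6006 -2.7074] w 0.37028195096050187
twist z total 0.0015385125042139218 dp total [ 0.1973 -1.531  -0.0149] -> world [-0.0085 -0.0767  0.0007]
```

View pics/w4b.png

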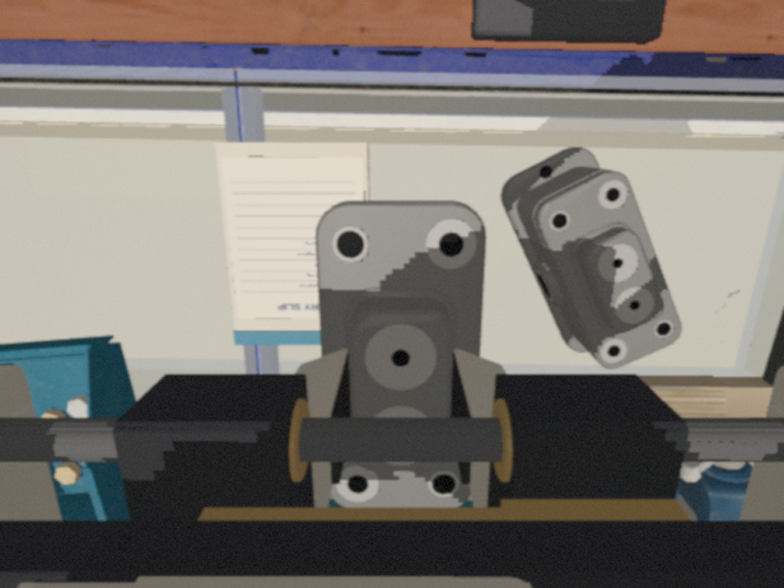

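The wrist view shows the pad corners at (216,143), (367,143) and (235,344) enlarged, the warped cover held level, and the true cover seated on the body at (605,265).

Run:
```python
from h import *
X=atz('w4',(np.array([(216,143),(367,143),(235,344)])+.5)/1.4-.5,.0134)
print(X,(X[1]+X[2])/2, np.linalg.norm(X[1]-X[0]),np.linalg.norm(X[2]-X[0]))
# fitted cover's holes, expected z .066
H=atz('w4',(np.array([(613,351),(613,194),(664,329),(559,220)])+.5)/1.4-.5,.066); print('fitted',H.mean(0))
plan([.449,-.392,.2],91)
```

```text
[[ 0.3782 -0.4422  0.0134]
 [ 0.3763 -0.3393  0.0134]
 [ 0.5261 -0.4415  0.0134]] [ 0.4512 -0.3904  0.0134] 0.10287600061378772 0.1479094552902195
fitted [ 0.4536 -0.182   0.066 ]
t 27.45 p [ 0.4577 -0.3152  0.1995] yaw_y 91.02845645118755 tilt [-0.0003  0.0009 -1.    ] F [-0.1756 -0.1348 -2.5848] w 0.36300826408924897
twist z total 0.00474274186459193 dp total [ 0.2002 -1.532  -0.0116] -> world [-0.0087 -0.0768  0.0005]
```

Emit:
{"op": "step_arm", "data": {"commands": [{"dp": [0.045,-0.378,0],"twist": [0,0,0],"jaw": 25},{"dp": [0.045,-0.378,0],"twist": [0,0,0],"jaw": 25},{"dp": [0.045,-0.378,0],"twist": [0,0,0],"jaw": 25},{"dp": [0.045,-0.378,0],"twist": [0,0,0],"jaw": 25},{"dp": [0,0,0.4],"twist": [0,0,0],"jaw": 25},{"dp": [0,0,0.5],"twist": [0,0,0],"jaw": 25},{"dp": [0,0,0.5],"twist": [0,0,0],"jaw": 25},{"dp": [0,0,0.5],"twist": [0,0,0],"jaw": 25},{"dp": [0,0,0.5],"twist": [0,0,0],"jaw": 25},{"dp": [0,0,0.4],"twist": [0,0,0],"jaw": 25},{"dp": [0,0,0.3],"twist": [0,0,0],"jaw": 25},{"dp": [0,0,0.15],"twist": [0,0,0],"jaw": 25},{"dp": [0,0,0.06],"twist": [0,0,0],"jaw": 25},{"dp": [0,0,0],"twist": [0,0,0],"jaw": 25},{"dp": [0,0,0],"twist": [0,0,0],"jaw": 25},{"dp": [0,0,0],"twist": [0,0,0],"jaw": 25},{"dp": [0,0,0],"twist": [0,0,0],"jaw": 25}]}}

```text
time: 29.15
eef_pos: [0.4502, -0.3922, 0.0348]
ee_rot: [0.0, -0.009, 1.0, -0.0]
ft_force: [0.6, 0.5, -2.3]
gripper_width: 0.366
grip_force: 30.0
```

Emit:
{"op": "step_arm", "data": {"commands": [{"dp": [0,0,0.02],"twist": [0,0,0],"jaw": 25},{"dp": [0,0,0.02],"twist": [0,0,0],"jaw": 25},{"dp": [0,0,0.02],"twist": [0,0,0],"jaw": 25},{"dp": [0,0,0],"twist": [0,0,0],"jaw": 25},{"dp": [0,0,0],"twist": [0,0,0],"jaw": 25}]}}

```text
time: 29.65
eef_pos: [0.4499, -0.3919, 0.031]
ee_rot: [-0.0, -0.009, 1.0, 0.0]
ft_force: [-0.1, 0.1, -3.2]
gripper_width: 0.366
grip_force: 30.0
```

Emit:
{"op": "step_arm", "data": {"commands": [{"dp": [0,0,0.02],"twist": [0,0,0],"jaw": 25},{"dp": [0,0,0.02],"twist": [0,0,0],"jaw": 25},{"dp": [0,0,0.02],"twist": [0,0,0],"jaw": 25},{"dp": [0,0,0.02],"twist": [0,0,0],"jaw": 25},{"dp": [0,0,0.01],"twist": [0,0,0],"jaw": 25},{"dp": [0,0,0],"twist": [0,0,0],"jaw": 25},{"dp": [0,0,0],"twist": [0,0,0],"jaw": 25}]}}

```text
time: 30.35
eef_pos: [0.4499, -0.392, 0.0266]
ee_rot: [0.0, -0.009, 1.0, 0.0]
ft_force: [0.2, 0.6, -3.4]
gripper_width: 0.367
grip_force: 30.0
```

Emit:
{"op": "step_arm", "data": {"commands": [{"dp": [0,0,0.01],"twist": [0,0,0],"jaw": 25},{"dp": [0,0,0],"twist": [0,0,0],"jaw": 25}]}}

```text
time: 30.55
eef_pos: [0.4499, -0.392, 0.0261]
ee_rot: [0.0, -0.009, 1.0, 0.0]
ft_force: [0.7, 0.6, -3.7]
gripper_width: 0.372
grip_force: 30.0
```

Emit:
{"op": "step_arm", "data": {"commands": [{"dp": [0,0,0.01],"twist": [0,0,0],"jaw": 25},{"dp": [0,0,0],"twist": [0,0,0],"jaw": 25}]}}

```text
time: 30.75
eef_pos: [0.4499, -0.392, 0.0256]
ee_rot: [0.0, -0.009, 1.0, -0.0]
ft_force: [-0.1, -0.5, -3.9]
gripper_width: 0.369
grip_force: 30.0
```

Emit:
{"op": "step_arm", "data": {"commands": [{"dp": [0,0,0.01],"twist": [0,0,0],"jaw": 25},{"dp": [0,0,0],"twist": [0,0,0],"jaw": 25}]}}

```text
time: 30.95
eef_pos: [0.45, -0.392, 0.0256]
ee_rot: [0.0, -0.009, 1.0, -0.0]
ft_force: [-1.1, 1.7, 2.0]
gripper_width: 0.368
grip_force: 30.0
```

Contact at 2 N. Release and withdraw upward, then move aside.

Emit:
{"op": "step_arm", "data": {"commands": [{"dp": [0,0,0],"twist": [0,0,0],"jaw": 36},{"dp": [0,0,0],"twist": [0,0,0],"jaw": 40},{"dp": [0,0,0],"twist": [0,0,0],"jaw": 50},{"dp": [0,0,0],"twist": [0,0,0],"jaw": 60},{"dp": [0,0,0],"twist": [0,0,0],"jaw": 60},{"dp": [0,0,-0.1],"twist": [0,0,0],"jaw": 60},{"dp": [0,0,-0.4],"twist": [0,0,0],"jaw": 60},{"dp": [0,0,-0.8],"twist": [0,0,0],"jaw": 60},{"dp": [0,0,-0.8],"twist": [0,0,0],"jaw": 60},{"dp": [0,0,-0.8],"twist": [0,0,0],"jaw": 60},{"dp": [0,0,-0.8],"twist": [0,0,0],"jaw": 60},{"dp": [0,0.8,0],"twist": [0,0,0],"jaw": 60},{"dp": [0,0.8,0],"twist": [0,0,0],"jaw": 60},{"dp": [0,0.8,0],"twist": [0,0,0],"jaw": 60},{"dp": [0,0.8,0],"twist": [0,0,0],"jaw": 60},{"dp": [0,0.8,0],"twist": [0,0,0],"jaw": 60},{"dp": [0,0.8,0],"twist": [0,0,0],"jaw": 60},{"dp": [0,0.8,0],"twist": [0,0,0],"jaw": 60},{"dp": [0,0,0],"twist": [0,0,0],"jaw": 60},{"dp": [0,0,0],"twist": [0,0,0],"jaw": 60}]}}

```text
time: 32.95
eef_pos: [0.4453, -0.1116, 0.2107]
ee_rot: [0.001, -0.01, 1.0, -0.0]
ft_force: [-0.1, 0.4, -0.2]
gripper_width: 0.65
grip_force: 0.0
```

Run:
```python
from h import *
cap('top','t3'); cap('side','s3')
t,s=cv2.imread('pics/t3.png'),cv2.imread('pics/s3.png')
c=lambda im,x,y,w,h,k: cv2.resize(im[y:y+h,x:x+w],None,fx=k,fy=k,interpolation=cv2.INTER_CUBIC)
o=np.zeros((600,800,3),np.uint8)
o[:300]=c(t,260,200,160,60+30,5)[:300,:800] if 0 else cv2.resize(t[210:290,250:430],(675,300),interpolation=cv2.INTER_CUBIC)[:, :] if 0 else 0
o[:320,:720]=c(t,250,210,180,80,4); o[320:,:520]=c(s,215,235,195,105,2.667)[:280,:520]
o[320:,520:]=c(s,240,310,140,140*280//280,2)[:280,:280]
cv2.imwrite('pics/c3.png',o)
print(monitor.read_state()['time'],monitor.read_state()['eef_pos'])
```

```text
Traceback (most recent call last):
ValueError: could not broadcast input array from shape (220,280,3) into shape (280,280,3)
```

Run:
```python
from h import *
t,s=cv2.imread('pics/t3.png'),cv2.imread('pics/s3.png')
o=np.zeros((600,800,3),np.uint8)
o[:,:400]=cv2.resize(t[200:290,350:410],(400,600),interpolation=cv2.INTER_CUBIC)
o[:,400:]=cv2.resize(s[235:415,220:370][:, :],(400,480),interpolation=cv2.INTER_CUBIC)[:600] if 0 else np.vstack([cv2.resize(s[235:415,220:370],(400,480),interpolation=cv2.INTER_CUBIC),np.zeros((120,400,3),np.uint8)])
cv2.imwrite('pics/c3.png',o)
```

```text
(no output)
```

View pics/c3.png

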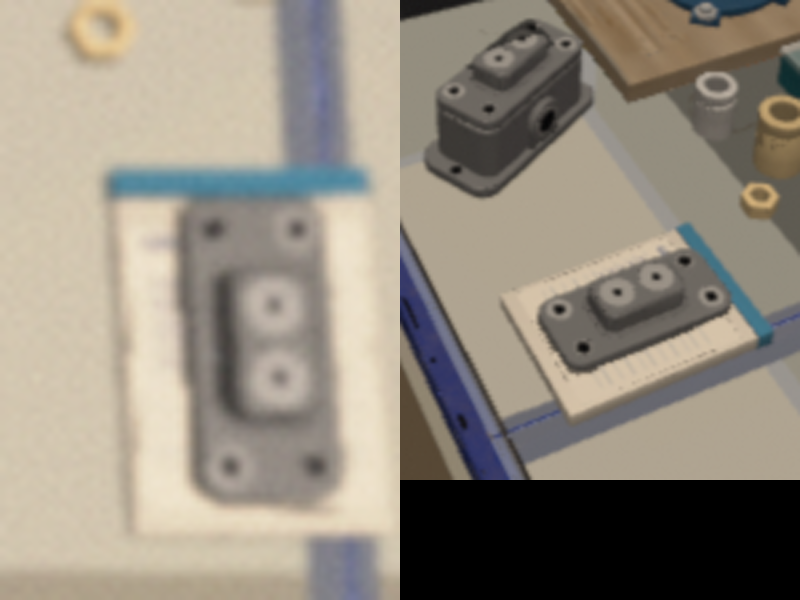

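The picture shows the warped cover lying boss up at the pad's middle (panel (262,352) against pad centre (252,353)). The true cover sits flush on the pump, and the arm is clear.

```bash
python3 -c "
from station import workorder
print(workorder.sign_off())"
```

```text
the job is handed in; nothing more can be done
None
```

The job is handed in: rocking showed the right-hand cover was the warped one (its end sank about 2 mm; the left held firm), so the left cover is fitted flush over both dowels with no forcing, and the warped one lies boss up within about 3 mm of the receipt pad's middle.

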